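Rebuild the vacuum filter cassette in its cradle

TASK

Put the vacuum filter cassette together in the cradle on the turntable: first the white filter block, then the orange spacer frame on it, then the green cover with its yellow rib up, each fully down, flat and square between the four corner guides. Lower the parts into place gently rather than dropping them, let go, and leave the other things on the bench where they are.

Things in the scene. Friction and masses are not known exactly. Their poses are not given: they have to be found in the camera images.
- cradle: Fixed cradle: black turntable disc (diameter 200, 14 high, locked), blue plate 130 x 78 x 8 on it, four L-shaped aluminium corner guides 4 thick around an open-topped pocket 114 (x) x 62 (y) inside: 2 mm of play all round for the parts. Half a turn makes no difference. Origin: centre of the disc's underside, on the bench; x along the pocket's long side, z up.
- pocket (a point): Centre of the pocket floor, 22 above the bench; axes as the cradle's. The corner guides stand straight for 68 above this floor and flare outward for 8 more (tops 76 above the floor, 98 above the bench). Between them is a 64 wide gap in the middle of each long side, where fingers can come down beside a part, and a 22 wide gap in each short side.
- filter_block: White rectangular pleated filter block with grey pleat lines, 110 (x) x 58 (y) x 40 high, about 180 g, starts flat on the bench. Origin: centre of its underside; z up. Goes on the pocket floor. Take it across its 58 mm width.
- spacer: Orange rectangular open frame, 110 (x) x 58 (y) x 20 high, walls 8 thick, one thin cross bar in the middle along y, about 90 g, starts flat on the bench. Origin: centre of its underside; z up. Goes on the filter block, its underside then 40 above the pocket floor. Take it across its 58 mm width.
- cover: Green flat plate 110 (x) x 58 (y) x 10 with a yellow grip rib on top, 70 long (x) x 14 wide (y) x 26 high (36 overall), in the plate's middle, about 120 g, starts flat, rib up. Origin: centre of its underside; z up. Goes on the spacer, its underside then 60 above the pocket floor. Take it by the rib.
- comb: Bystander: blue plastic comb tool lying flat, 150 long (x), up to 39 wide, 8 thick. Origin under the middle of its spine.
- seam_ripper: Bystander: steel seam ripper lying flat, 125 long (x), 12 thick. Origin under about its middle.
- tumbler: Bystander: frosted glass tumbler, upright, diameter 72, 110 high. Origin: centre of its underside.
- cyclone_cup: Bystander: open green cyclone cup, upright, diameter 104, 120 high. Origin: centre of its underside.
- round_filter: Bystander: cylindrical paper filter with blue end rims, upright, diameter 84, 112 high. Origin: centre of its underside.
- brush: Bystander: hand brush lying flat along its x. Origin under its middle.
Mind the look-alikes: they are no part of the job. There is more than one size of the spacer; the one meant has the size given above.

How it is judged:
By the outcome, as a careful person would: the job done as asked, in the order asked, and still so for the second after the job is handed in, with the robot touching nothing.
It also fails if it takes over 67 s, if anything falls off the work surface, if the arm or the gripper's body presses on something with over 40 N, if the wrist force passes 120 N, or if a joint passes its speed limit or range.

ROBOT

A 6-joint arm with a two-finger parallel gripper is mounted at the origin on the work surface. World frame = base frame: x ahead of the robot, y to its left, z up, the work surface at z = 0. Lengths are in m, angles in rad, forces in N, time in s.
With the tool pointing down it reaches from about 0.375 to 0.9 m from the base axis. Payload 3.1 kg.
Tool frame: the origin (TCP) lies between the finger pads; the fingertips stand 25 mm ahead of it and the grasp point (between the pads) lies 6 mm ahead of it; z points along the fingers, y is the line along which they close (so a half turn about z gives the same grasp; the last joint's range is limited). The gripper opens to 85 mm and grips with 20 to 120 N. Pads are 22 mm wide; open, the fingers measure 114 mm over their backs; the gripper's body (76 mm by 85 mm) begins 54 mm behind the grasp point. The pads swing forward as they close: fully open they stand 13 mm farther back than shut.
Start: joints at [-1.387, 0.527, 1.433, -0, 1.181, -0.178], TCP at [0.222, -0.584, 0.256] pointing down, gripper open.
Joint ranges: [-3.08, 3.08], [-0.75, 2.2], [0.22, 2.44], [-1.43, 4.57], [0, 2.65], [-2.85, 2.85]. Speed limits (rad/s): [2.79, 2.79, 3.14, 3.14, 3.14, 3.14].

INTERFACE

Orientations are given as a unit quaternion [w, x, y, z].
In Python, from plant import sense, get_image, hand_in gives the robot as it stands.
- The arm moves only by the shell command python3 -m creep 'ROWS' [FORCE]. ROWS is a JSON object of lists of equal length, an entry for each row: "dr": the turn, a rotation vector about the tool's x, y, z in rad, a list of three; "dp": the shift along the tool's x, y, z in m, a list of three; "hand": the closure, from 0 (fully open) to 1 (shut). In form: {"dr": [[wx, wy, wz], ...], "dp": [[dx, dy, dz], ...], "hand": [hand, ...]}. A call has 1 to 5 rows; each row is the pose to reach, as a shift and turn from the pose commanded when the call began, along the tool's axes at that moment; what a row does not reach only later rows make up. A row lasts 1/8 s, in which the tool goes at most 62.5 mm and 10.7 degrees, less where a joint would pass 70% of its speed; a pose out of reach is approached as far as the arm can. A call with a gripper value outside its range is refused whole. The fingers move at their own pace and stop on an object; FORCE is the grip in N (left out, the last holds). Time passes only in rows, so rows that repeat a pose let the fingers close. It gives the time, the measured TCP pose, the force, the opening and the grip force at its end, in the units of the state.
- sense(): the state, without advancing time (a new reading comes with each control period).
- get_image(name): name is "scene" or "side" or "wrist"; returns a dict with "image" (384x512x3 uint8, red, green, blue), "z_map" (384x512 float32, m along the optical axis (not along the pixel's ray), 0 where there is no reading), "vfov" (degrees; the focal length in pixels is half the picture's height over the tangent of half this angle, whatever the lens; pixels are square), "cx", "cy" (the principal point, pixels), "R" (3x3) and "t" (3): a world point X has camera coordinates R X + t. Camera axes: x right, y down, z forward; pixel columns grow to the right and rows downward; lengths in m; the calibration is good to about 2 mm. A picture is of the moment at which its call begins.
- hand_in(): hands the job in; it is judged then, once.
The state is a dict: "clock": time; "joint_pos": joint angles; "joint_velocities": joint speeds; "tau": joint torques, N m; "ee_pos": TCP position; "orientation": TCP orientation; "ft_force": force on the tool from outside, world axes, zero at the start; "moment": the same for the moment, N m; "width": opening from 0.0 (shut) to 1.0 (fully open); "gripper_force": force on a finger pad.
Only numpy, scipy, OpenCV 4.12 (cv2) and the standard library are available. Lean on these libraries where they do the work, as an engineer would, in place of code of your own. Each camera call takes 0.05 s, during which the arm holds its last target. There are 200 camera calls.

## Working session

There is one attempt and no reset: what is moved stays moved. The work goes in short steps, Python scripts to look and compute and a shell command to move; the robot and the scene stay as the last step left them, time stands still between calls to the robot, and variables do not carry over. Pictures are saved under pics/ and viewed, at most 14 in all, crops included, and the job is handed in when it is done.

```bash
ls; mkdir -p pics
python3 - <<'E'
from plant import sense,get_image
import cv2,numpy as np
print(sense())
for n in ["scene","side"]:
    d=get_image(n); cv2.imwrite(f"pics/{n}0.png",cv2.cvtColor(d["image"],cv2.COLOR_RGB2BGR)); np.savez(f"{n}0.npz",**d)
    print(n,d["vfov"],d["cx"],d["cy"],d["R"],d["t"])
E
```

```text
pics
{'clock': 0.0, 'joint_pos': array([-1.38648323e+00,  5.28480741e-01,  1.43390488e+00,  3.12118169e-06,
        1.18142046e+00, -1.78473508e-01]), 'joint_velocities': array([ 0.00093914,  0.00119965, -0.00043647,  0.00105279,  0.00028973,
        0.00112993]), 'tau': array([-3.62752944e-04, -4.42353845e+01, -1.78024596e+01, -3.45712142e-04,
        8.49109143e-03, -1.13699394e-05]), 'ee_pos': array([ 0.2217196 , -0.58363422,  0.2553238 ]), 'orientation': array([-1.10671416e-03,  9.83592800e-01,  1.80399496e-01, -1.78826268e-06]), 'ft_force': array([-0.59004277, -0.7121862 , -0.19870429]), 'moment': array([-0.01384305,  0.03687225,  0.00501959]), 'gripper_force': 0.0, 'width': 0.9988143206452309}
scene 50.59861399560306 256.78514993635457 190.5892284063013 [[ 0.2742968   0.96146794  0.01845697]
 [ 0.66370139 -0.17538836 -0.72714468]
 [-0.69588916  0.21170338 -0.68623608]] [-0.17778378 -0.32493075  1.50279884]
side 52.77795788287105 255.46004987270243 185.9222419218011 [[-0.70229026 -0.71176695 -0.01327413]
 [-0.49050367  0.49731853 -0.71559795]
 [ 0.51594044 -0.49604647 -0.69838626]] [0.43539607 0.28799269 0.83941611]
```

View pics/scene0.png

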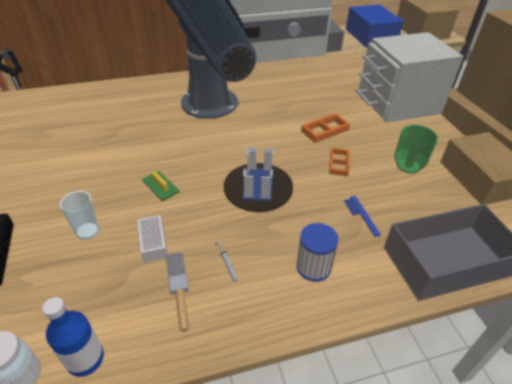

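View pics/side0.png

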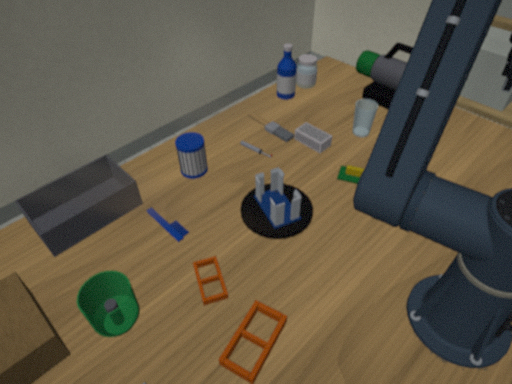

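The scene picture shows the block at (152,238), cover at (160,185), cradle at (258,187), and two orange frames at (326,127) and (340,161). The side view shows the same items, with the cover partly hidden by the arm at (350,172). Next I'll get rough poses and frame sizes.

```bash
cat > h.py <<'E'
import numpy as np,cv2
def K(d):
    return (d["image"].shape[0]/2)/np.tan(np.radians(float(d["vfov"]))/2)
def world(d,uv,depth):
    f=K(d); uv=np.asarray(uv,float)
    c=np.c_[(uv[:,0]-d["cx"])/f,(uv[:,1]-d["cy"])/f,np.ones(len(uv))]*np.asarray(depth).reshape(-1,1)
    return (c-d["t"])@d["R"]
def plane(d,uv,z):
    C=-d["R"].T@d["t"]; p=world(d,uv,np.ones(len(uv))); r=p-C
    return C+r*((z-C[2])/r[:,2])[:,None]
def cloud(d):
    h,w=d["z_map"].shape; v,u=np.mgrid[:h,:w]
    return world(d,np.c_[u.ravel(),v.ravel()],d["z_map"].ravel()).reshape(h,w,3)
def rect(xy):
    (c,s,a)=cv2.minAreaRect((np.asarray(xy)*1000).astype(np.float32))
    if s[0]<s[1]: s=s[::-1]; a+=90
    return np.round(c,1),np.round(s,1),round((a+90)%180-90,1)
def hsv(d): return cv2.cvtColor(d["image"],cv2.COLOR_RGB2HSV)
E
python3 - <<'E'
from h import *
for n in["scene","side"]:
    d=dict(np.load(n+"0.npz")); H=hsv(d); P=cloud(d)
    ms=dict(orange=((4,180,120),(11,255,255)),green=((45,120,40),(85,255,255)),yellow=((24,150,120),(33,255,255)),white=((0,0,150),(180,40,255)),blue=((105,120,60),(125,255,255)))
    for k,(a,b) in ms.items():
        m=cv2.inRange(H,a,b); N,L,S,_=cv2.connectedComponentsWithStats(m)
        for i in range(1,N):
            if S[i,4]<40: continue
            q=P[L==i]; q=q[np.isfinite(q).all(1)]
            if abs(np.median(q[:,1]))>.8 or np.median(q[:,0])>1.2: continue
            print(n,k,S[i],"z",np.round(np.percentile(q[:,2],[2,50,90,98])*1000),*rect(q[:,:2]))
E
```

```text
scene yellow [152 172  16  18 103] z [18. 35. 38. 39.] [ 848.5 -204.8] [922.8  32.7] 2.1
scene white [240   7  92  10 197] z [ 90.  96. 100. 101.] [-868.5  808.2] [1219.4  313.8] -45.9
scene white [ 375   33   86   31 1659] z [217. 220. 222. 223.] [-138.9  963.8] [3713.5  314. ] -42.9
scene white [371  43  28  25  90] z [155. 208. 209. 210.] [719.5 233.8] [1466.9  106.4] -32.4
scene white [ 60 191  39  48 864] z [  6.  77. 108. 111.] [ 861.4 -343.9] [937.5  69.5] 13.1
scene white [138 215  28  38 843] z [35. 40. 42. 43.] [ 937.7 -248.9] [748.   60.4] 2.2
scene white [224 254  13  25  91] z [ 5. 12. 14. 15.] [744.6 -92.4] [74.9 11.2] 6.7
scene white [170 273  18  17 235] z [15. 20. 22. 23.] [ 754.8 -216.2] [52.1 37.5] -3.4
scene white [ 42 297  23  18 300] z [195. 200. 201. 202.] [ 814.3 -447.2] [174.6  30.5] 23.7
scene white [  204   309   308    75 10930] z [-757. -750. -745. -742.] [993.9 388.8] [1189.3  626.6] -89.7
scene white [   0  331   37   53 1335] z [ 24.  87. 111. 112.] [1091.4 -388.6] [568.7  64.5] 33.6
scene white [ 85 343  13  18 124] z [38. 65. 84. 89.] [1105.5 -302.7]
[... 649 characters left out ...]
side green [  77  271   62   66 2777] z [ 20.  81. 117. 122.] [294.2 571.3] [552.2  99.2] -12.6
side yellow [347 165  16   7  60] z [30. 36. 39. 41.] [210.7 174.7] [905.5  44.9] -61.4
side blue [277  52  19  25 331] z [100. 132. 165. 179.] [ 868.3 -402.7] [66.5 35.4] 39.3
side blue [278  93  16   6  52] z [ 7. 16. 21. 23.] [ 861.6 -398.7] [57.5 22.3] 40.4
side blue [176 133  28  20 440] z [104. 113. 115. 116.] [428.1 346.4] [950.9  77.3] -34.4
side blue [184 169  23   9  40] z [ 2.  8. 11. 14.] [762.7 112.9] [68.7 22.4] 63.4
side blue [254 190  47  38 531] z [17. 23. 25. 26.] [254.3 271.7] [777.5 120.5] -43.5
side blue [151 212  37  29 319] z [ 3.  8. 11. 12.] [663.  284.3] [132.5  36.9] 0.4
```

Run:
```python
from plant import sense,get_image
import cv2,numpy as np
d=get_image("wrist"); cv2.imwrite("pics/w0.png",cv2.cvtColor(d["image"],cv2.COLOR_RGB2BGR)); np.savez("w0.npz",**d)
print(d["vfov"],d["cx"],d["cy"],d["R"],d["t"],-d["R"].T@d["t"])
```

```text
67.57841652595971 258.9882555630439 188.2223992625506 [[ 0.3536392  -0.93538037 -0.00169599]
 [-0.89441224 -0.33868001  0.29210031]
 [-0.27379929 -0.1017812  -0.95638618]] [-0.62383347 -0.03732464  0.38099965] [ 0.29154579 -0.55738409  0.37422732]
```

View pics/w0.png

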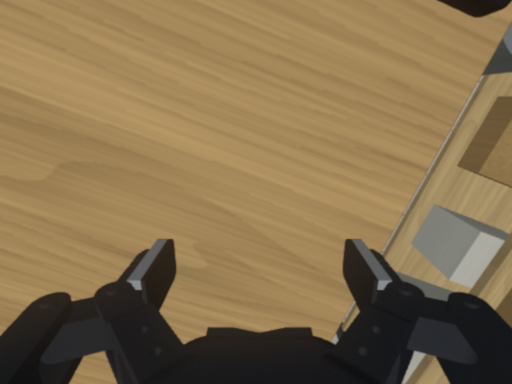

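The wrist picture shows bare bench and the fingers at the bottom, with the bench edge on the right. No parts are in view. I'll redo the rough detection with invalid depth filtered out.

Run:
```python
from h import *
for n in["scene","side"]:
    d=dict(np.load(n+"0.npz")); H=hsv(d); P=cloud(d); Z=d["z_map"]
    if n=="scene": print(H[127,305:350:4].tolist(), H[190,165],H[240,152])
    ms=dict(orange=((0,170,100),(12,255,255)),green=((40,100,30),(85,255,255)),yellow=((22,170,120),(34,255,255)),white=((0,0,120),(180,45,255)),blue=((105,110,50),(125,255,255)))
    for k,(a,b) in ms.items():
        m=cv2.inRange(H,a,b); m[~(Z>0)|(P[...,2]<.003)|(np.abs(P[...,1])>.7)|(P[...,0]>1)|(P[...,2]>.13)|(P[...,0]<.2)]=0
        m=cv2.morphologyEx(m,cv2.MORPH_CLOSE,np.ones((3,3)))&((Z>0)*255).astype(np.uint8)
        N,L,S,_=cv2.connectedComponentsWithStats(m)
        for i in range(1,N):
            if S[i,4]<40: continue
            q=P[L==i]; zz=np.percentile(q[:,2],97); q=q[q[:,2]>zz-.008]
            print(n,k,S[i],"z",round(zz*1000),*rect(q[:,:2]))
```

```text
[[12, 179, 174], [11, 177, 154], [12, 168, 149], [14, 134, 170], [14, 140, 137], [12, 170, 120], [12, 158, 184], [15, 132, 182], [12, 169, 190], [12, 181, 165], [11, 179, 145], [15, 141, 155]] [ 31 138 120] [  0   5 157]
scene orange [303 115  46  26 518] z 29 [278.7 345. ] [146.7  77.5] -75.2
scene orange [331 149  18  25 216] z 22 [452.  318.8] [111.4  52.3] -25.5
scene green [ 396  127   39   45 1012] z 119 [515.4 519.9] [103.6  85.5] -41.5
scene green [143 172  36  28 345] z 13 [ 415.9 -221.4] [107.9  56.9] 25.0
scene white [ 376   85   52   37 1019] z 126 [280.4 634.5] [129.7   8.5] 89.6
scene white [243 147  13  50 365] z 99 [482.   23.5] [130.6  25.5] -19.5
scene white [261 148  12  50 355] z 99 [499.9  70.3] [128.5  23.3] -19.2
scene white [  60  191   39   49 1282] z 110 [ 536.2 -420. ] [69.9 69.6] -6.4
scene white [ 138  215   50   79 1699] z 42 [ 618.3 -261.5] [112.4  57.5] -0.1
scene white [218 242  19  39 159] z 14 [722.5 -97.6] [120.8  12.6] 7.2
scene white [306 252  27  26 359] z 90 [826.5  93.9] [51.7 11. ] 81.7
scene white [ 53 324  50  47 823] z 94 [ 897.4 -407.4] [
[... 1049 characters left out ...]
53 101  25  36 389] z 109 [ 522.7 -423.2] [68.9 41.2] -70.8
side white [295 123  37  22 172] z 44 [ 619.5 -262.1] [111.5  60.5] -0.1
side white [272 168  12   8  49] z 101 [5.302e+02 5.000e-01] [33.5 14.1] 20.2
side white [255 173   9  10  43] z 102 [550.8  56.8] [37.6 16.6] -61.6
side blue [277  65  20  12 158] z 130 [ 865.1 -404.6] [65.6 31.2] 42.6
side blue [278  93  16   6  57] z 23 [ 861.7 -398.6] [57.3 22.3] 40.4
side blue [176 133  28  20 448] z 116 [788.1  99.7] [78.3 77.6] -35.0
side blue [183 169  24   9  45] z 14 [764.5 114. ] [71.  24.3] 60.1
side blue [254 190  47  39 579] z 26 [489.8  47.4] [131.8  79.6] -19.0
side blue [149 210  39  31 340] z 12 [667.7 284.8] [141.8  36.1] 0.4
```

```bash
cat >> h.py <<'E'
from scipy.spatial.transform import Rotation as Ro
def go(x,y,z,yawdeg):
    "tool-axis shift and turn (pointing down) from the present pose; mm/deg in"
    from plant import sense
    s=sense(); w,a,b,c=s["orientation"]; R=Ro.from_quat([a,b,c,w])
    t=Ro.from_euler("z",yawdeg,degrees=True)*Ro.from_euler("x",180,degrees=True)
    dp=R.inv().apply(np.array([x,y,z])/1000-s["ee_pos"])
    print("dp",np.round(dp,4),"dr",np.round((R.inv()*t).as_rotvec(),4),"rows>=",np.ceil(np.linalg.norm(dp)/.0625),"t",round(s["clock"],2),"F",np.round(s["ft_force"],1),"w",round(s["width"],3),"gf",round(float(s["gripper_force"]),1),"p",np.round(s["ee_pos"]*1000,1))
E
python3 -m creep '{"dr":[[0,0,0],[0,0,0],[0,0,0],[0,0,0],[0,0,0]],"dp":[[0.054,-0.0178,0],[0.108,-0.0356,0],[0.162,-0.0534,0],[0.216,-0.0712,0],[0.27,-0.089,0]],"hand":[0,0,0,0,0]}'
python3 -m creep '{"dr":[[0,0,0.09],[0,0,0.18],[0,0,0.27],[0,0,0.363],[0,0,0.363]],"dp":[[0.054,-0.0178,0],[0.108,-0.0356,0],[0.162,-0.0534,0.01],[0.216,-0.0712,0.02],[0.216,-0.0712,0.03]],"hand":[0,0,0,0,0]}'
python3 - <<'E'
from h import *; from plant import get_image
go(619,-262,230,0)
d=get_image("wrist"); cv2.imwrite("pics/w1.png",cv2.cvtColor(d["image"],cv2.COLOR_RGB2BGR)); np.savez("w1.npz",**d)
E
```

```text
clock: 0.78
ee_pos: [0.4438, -0.4039, 0.2561]
orientation: [-0.0, 0.984, 0.18, -0.0]
ft_force: [0.5, -0.5, -0.2]
width: 1.001
gripper_force: 0.0
clock: 1.4
ee_pos: [0.622, -0.2585, 0.2254]
orientation: [-0.0, 1.0, 0.003, 0.0]
ft_force: [0.1, -1.1, 0.6]
width: 1.002
gripper_force: 0.0
dp [-0.003   0.0035 -0.0046] dr [-0.0006 -0.0009  0.0054] rows>= 1.0 t 1.4 F [ 0.1 -1.1  0.6] w 1.002 gf 0.0 p [ 622.  -258.5  225.4]
```

View pics/w1.png

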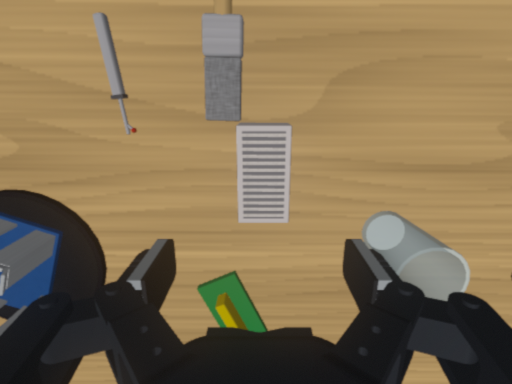

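The wrist picture shows the block's top at u 237–291, v 123–222, nearly square to the tool. The brush is ahead at (222,90), and the cover is at the bottom at (232,300).

```bash
cat >> h.py <<'E'
def top(d,lo,hi,roi,minz,band=.006,ero=0):
    "rect of a part's top: colour mask + depth band, contour cast on its measured plane"
    H=hsv(d);P=cloud(d);m=cv2.inRange(H,lo,hi);u0,u1,v0,v1=roi
    r=np.zeros_like(m);r[v0:v1,u0:u1]=255
    m&=r; m[(P[...,2]<minz)|(d["z_map"]<=0)]=0
    zt=np.median(P[...,2][(m>0)&(P[...,2]>np.percentile(P[...,2][m>0],60)-.004)])
    m[np.abs(P[...,2]-zt)>band]=0
    cs,_=cv2.findContours(m,cv2.RETR_EXTERNAL,cv2.CHAIN_APPROX_NONE)
    N,L,S,_=cv2.connectedComponentsWithStats(cv2.morphologyEx(m,cv2.MORPH_CLOSE,np.ones((9,9))))
    i=1+np.argmax(S[1:,4]); v,u=np.nonzero((L==i)&(m>0))
    # half-pixel outward edge: use pixel corners
    uv=np.concatenate([np.c_[u+a,v+b] for a in(-.5,.5) for b in(-.5,.5)])
    return round(zt*1000,1),rect(plane(d,uv,zt)[:,:2])
E
python3 - <<'E'
from h import *
d=dict(np.load("w1.npz"))
print("block wrist",top(d,(0,0,60),(180,60,255),(215,310,122,240),.02))
s=dict(np.load("scene0.npz"));e=dict(np.load("side0.npz"))
print("block scene",top(s,(0,0,60),(180,60,255),(130,175,205,262),.02))
print("block side",top(e,(0,0,60),(180,60,255),(290,335,120,155),.02))
E
```

```text
block wrist (np.float64(41.6), (array([ 618.2, -262.6]), array([110. ,  58.5]), 0.1))
block scene (np.float64(40.2), (array([ 620.6, -261.9]), array([118.6,  60.7]), 0.5))
block side (np.float64(41.8), (array([ 616.6, -259.8]), array([118.7,  70.6]), 0.2))
```

```bash
python3 -m creep '{"dr":[[0,0,0.004],[0,0,0.004],[0,0,0.004],[0,0,0.004],[0,0,0.004]],"dp":[[-0.0038,0.0041,0.05],[-0.0038,0.0041,0.1],[-0.0038,0.0041,0.15],[-0.0038,0.0041,0.18],[-0.0038,0.0041,0.19]],"hand":[0,0,0,0,0]}' 40
python3 -m creep '{"dr":[[0,0,0],[0,0,0],[0,0,0],[0,0,0],[0,0,0]],"dp":[[0,0,0],[0,0,0],[0,0,0],[0,0,0],[0,0,0]],"hand":[0.2,0.5,0.5,0.5,0.5]}' 40
python3 -c "
from h import *; go(618.2,-262.6,36,0.1)"
```

```text
clock: 2.08
ee_pos: [0.613, -0.2666, 0.034]
orientation: [-0.001, 1.0, -0.003, -0.002]
ft_force: [0.2, -0.0, -0.4]
width: 0.998
gripper_force: 0.0
clock: 2.7
ee_pos: [0.6165, -0.2669, 0.0381]
orientation: [0.001, 1.0, -0.002, 0.001]
ft_force: [-0.7, -1.0, 7.5]
width: 0.665
gripper_force: 46.5
dp [ 0.0017 -0.0043  0.0021] dr [ 0.0019 -0.0024 -0.0058] rows>= 1.0 t 2.7 F [-0.7 -1.   7.5] w 0.665 gf 46.5 p [ 616.5 -266.9   38.1]
```

```bash
python3 -m creep '{"dr":[[0,0,0],[0,0,0],[0,0,0],[0,0,0],[0,0,0]],"dp":[[0,0,-0.02],[0,0,-0.06],[0,0,-0.11],[-0.01,-0.02,-0.16],[-0.03,-0.05,-0.2]],"hand":[0.5,0.5,0.5,0.5,0.5]}'
python3 -m creep '{"dr":[[0,0,0.03],[0,0,0.08],[0,0,0.14],[0,0,0.2],[0,0,0.26]],"dp":[[-0.025,-0.04,-0.01],[-0.05,-0.08,-0.02],[-0.075,-0.12,-0.02],[-0.1,-0.16,-0.02],[-0.12,-0.2,-0.02]],"hand":[0.5,0.5,0.5,0.5,0.5]}'
python3 -m creep '{"dr":[[0,0,0.04],[0,0,0.08],[0,0,0.08],[0,0,0.08]],"dp":[[-0.015,-0.04,0],[-0.025,-0.07,0],[-0.025,-0.07,0],[-0.025,-0.07,0]],"hand":[0.5,0.5,0.5,0.5]}'
python3 - <<'E'
from h import *; from plant import get_image
go(490,47,230,-19.5)
d=get_image("wrist"); cv2.imwrite("pics/w2.png",cv2.cvtColor(d["image"],cv2.COLOR_RGB2BGR)); np.savez("w2.npz",**d)
E
```

```text
clock: 3.32
ee_pos: [0.5863, -0.2164, 0.2394]
orientation: [0.001, 1.0, -0.003, 0.002]
ft_force: [0.1, -0.4, -1.9]
width: 0.667
gripper_force: 45.5
clock: 3.95
ee_pos: [0.465, -0.014, 0.2571]
orientation: [-0.0, 0.991, -0.133, 0.0]
ft_force: [0.6, 0.3, -1.8]
width: 0.67
gripper_force: 45.5
clock: 4.45
ee_pos: [0.4608, 0.0583, 0.2568]
orientation: [0.0, 0.985, -0.171, 0.0]
ft_force: [0.3, 0.5, -1.9]
width: 0.67
gripper_force: 45.5
dp [0.0313 0.0008 0.0268] dr [ 0.0003 -0.001  -0.0029] rows>= 1.0 t 4.45 F [ 0.3  0.5 -1.9] w 0.67 gf 45.5 p [460.8  58.3 256.8]
```

View pics/w2.png

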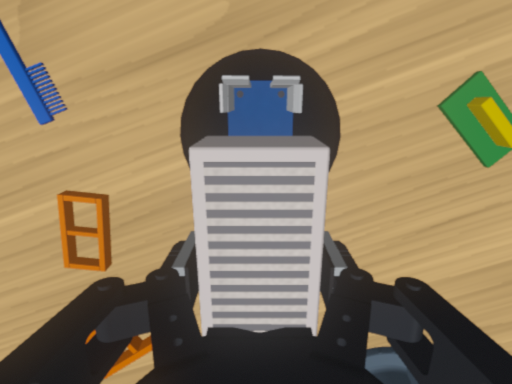

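The wrist picture shows the held block square in the fingers (u 192–328), the disc centred near (260,128), and only the two far guides at (235,92) and (288,92). I'll back off to see all of the cradle.

```bash
python3 -m creep '{"dr":[[0,0,0],[0,0,0],[0,0,0],[0,0,0]],"dp":[[-0.03,0,-0.02],[-0.07,0,-0.05],[-0.07,0,-0.05],[-0.07,0,-0.05]],"hand":[0.5,0.5,0.5,0.5]}'
python3 - <<'E'
from h import *; from plant import get_image
go(490,47,230,-19.5)
d=get_image("wrist"); cv2.imwrite("pics/w3.png",cv2.cvtColor(d["image"],cv2.COLOR_RGB2BGR)); np.savez("w3.npz",**d)
E
```

```text
clock: 5.0
ee_pos: [0.3957, 0.0814, 0.3066]
orientation: [0.0, 0.985, -0.172, 0.001]
ft_force: [0.3, -0.8, -2.9]
width: 0.672
gripper_force: 45.6
dp [0.1003 0.0005 0.0768] dr [-0.0003 -0.002  -0.005 ] rows>= 3.0 t 5.0 F [ 0.3 -0.8 -2.9] w 0.672 gf 45.6 p [395.7  81.4 306.6]
```

View pics/w3.png

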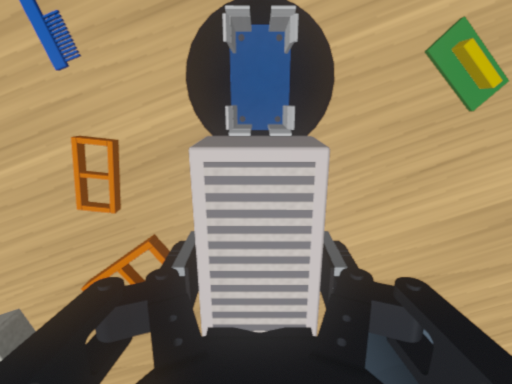

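The wrist picture now shows all four guides (tops at about (237,10), (285,10), (238,130), (283,130)), the blue floor at u 230–291, and most of the disc round (260,72). The small frame at (96,174) and the cover at (467,64) are in view too.

Run:
```python
from h import *
d=dict(np.load("w3.npz")); H=hsv(d); P=cloud(d); Z=d["z_map"]
C0=np.array([.490,.047]); 
near=(np.hypot(P[...,0]-C0[0],P[...,1]-C0[1])<.13)&(Z>0)
# guides
V,U=np.mgrid[:384,:512]
g=near&(P[...,2]>.03)&(P[...,2]<.11)&(V<137)&(H[...,1]<60)
print("guide z",np.percentile(P[g][:,2],[50,90,98]))
b=(cv2.inRange(H,(105,100,40),(125,255,255))>0)&near&(np.abs(P[...,2]-.022)<.006)
bp=P[b][:,:2]; print("blue",b.sum(),np.median(P[b][:,2]),rect(bp))
# disc: fit circle to dark region outline on z=.014
m=((H[...,2]<45)&(np.abs(P[...,2]-.014)<.006)&near&(V<137)).astype(np.uint8)
cs,_=cv2.findContours(m,cv2.RETR_EXTERNAL,cv2.CHAIN_APPROX_NONE); c=max(cs,key=len)[:,0]
w=plane(d,c,.014)[:,:2]; c1=C0.copy()
from scipy.optimize import least_squares
s=least_squares(lambda p:np.hypot(w[:,0]-p[0],w[:,1]-p[1])-.1,C0,loss="soft_l1",f_scale=.0005); print("disc",s.x)
for ang in(-19.5,):
    a=np.radians(ang);X=np.array([np.cos(a),np.sin(a)]);Y=np.array([-np.sin(a),np.cos(a)])
    q=P[g]; lx=(q[:,:2]-s.x)@X*1000; ly=(q[:,:2]-s.x)@Y*1000; z=q[:,2]*1000
    for sx in(1,-1):
        for sy in(1,-1):
            k=(lx*sx>0)&(ly*sy>0); t=k&(z>92)
            print(sx,sy,k.sum(),"top",t.sum(),np.percentile(lx[t],[2,98]).round(1) if t.any() else"",np.percentile(ly[t],[2,98]).round(1)if t.any() else"")
    bx=(bp-s.x)@X*1000;by=(bp-s.x)@Y*1000
    k=abs(by)<8; print("blue gap x ext",bx[k].min(),bx[k].max()); k=abs(bx)<25; print("blue y ext",by[k].min(),by[k].max())
    for sy in(1,-1):  # edge line for yaw
        xs,ys=[],[]
        for x0 in np.arange(-28,28,4):
            k=(bx>x0)&(bx<x0+4)&(by*sy>0)
            if k.any(): xs.append(x0+2); ys.append(by[k].max() if sy>0 else by[k].min())
        print("edge",sy,np.polyfit(xs,ys,1))
# scene & side: guides
for n in("scene","side"):
    e=dict(np.load(n+"0.npz"));Pe=cloud(e);k=(np.hypot(Pe[...,0]-C0[0],Pe[...,1]-C0[1])<.1)&(Pe[...,2]>.094)&(Pe[...,2]<.12)&(e["z_map"]>0)
    print(n,k.sum(),rect(Pe[k][:,:2]))
# block in hand underside/top
k=(H[...,1]<50)&(H[...,2]>120)&(V>150)&(U>185)&(U<335)&(P[...,2]>.2)
print("block top z",np.percentile(P[k][:,2],[10,50,90]))
```

```text
guide z [0.09346746 0.10064031 0.10165084]
blue 5084 0.023282918417417538 (array([492. ,  45.6]), array([130.6,  79.8]), -20.0)
disc [0.49163928 0.08999653]
1 1 0 top 0  
1 -1 1702 top 862 [46.2 77.2] [-78.5  -4.2]
-1 1 0 top 0  
-1 -1 931 top 596 [-49.7 -19.2] [-77.8  -3.2]
blue gap x ext -16.737279199889695 50.56336139766263
blue y ext -81.13262717659124 -1.635199883331117Traceback (most recent call last):
  File "<stdin>", line 31, in <module>
    raise TypeError("expected non-empty vector for x")
TypeError: expected non-empty vector for x
```

Run:
```python
from h import *
d=dict(np.load("w3.npz")); H=hsv(d); P=cloud(d); Z=d["z_map"]
C=np.array([.492,.0456]);V,U=np.mgrid[:384,:512]
near=(np.hypot(P[...,0]-C[0],P[...,1]-C[1])<.13)&(Z>0)
g=near&(P[...,2]>.03)&(P[...,2]<.11)&(V<137)&(H[...,1]<60)
b=(cv2.inRange(H,(105,100,40),(125,255,255))>0)&near&(np.abs(P[...,2]-.022)<.006)
a=np.radians(-20);X=np.array([np.cos(a),np.sin(a)]);Y=np.array([-np.sin(a),np.cos(a)])
q=P[g]; lx=(q[:,:2]-C)@X*1000; ly=(q[:,:2]-C)@Y*1000; z=q[:,2]*1000
for sx in(1,-1):
  for sy in(1,-1):
    t=(lx*sx>0)&(ly*sy>0)&(z>92); print(sx,sy,t.sum(),np.percentile(lx[t],[1,99]).round(1),np.percentile(ly[t],[1,99]).round(1))
bp=P[b][:,:2];bx=(bp-C)@X*1000;by=(bp-C)@Y*1000
for sy in(1,-1):
    xs,ys=[],[]
    for x0 in np.arange(-28,28,4):
        k=(bx>x0)&(bx<x0+4)&(by*sy>0); xs.append(x0+2); ys.append(sy*(by[k]*sy).max())
    print("edge",sy,np.polyfit(xs,ys,1))
k=abs(by)<8; print("x ext",bx[k].min(),bx[k].max())
for n in("scene","side"):
    e=dict(np.load(n+"0.npz"));Pe=cloud(e);k=(np.hypot(Pe[...,0]-C[0],Pe[...,1]-C[1])<.1)&(Pe[...,2]>.094)&(Pe[...,2]<.12)&(e["z_map"]>0)
    print(n,k.sum(),rect(Pe[k][:,:2]))
print("block rect in hand")
k=(H[...,1]<50)&(H[...,2]>120)&(V>150)&(V<330)&(U>185)&(U<335)&(P[...,2]>.2)
zt=np.median(P[k][:,2]);print(zt,P[k][:,2].min());k&=abs(P[...,2]-zt)<.004
from plant import sense; s=sense();p=s["ee_pos"];print(p,(P[k][:,:2]-p[:2]).shape)
yw=np.radians(2*np.degrees(np.arctan2(s["orientation"][2],s["orientation"][1])));X2=np.array([np.cos(yw),np.sin(yw)]);Y2=np.array([-np.sin(yw),np.cos(yw)])
l=(P[k][:,:2]-p[:2]);lx=l@X2*1000;ly=l@Y2*1000;print("yaw",np.degrees(yw),"tool x ext",lx.min(),lx.max(),"y",ly.min(),ly.max())
for x0 in range(-30,55,12):
    k=(lx>x0)&(lx<x0+6);print(x0,ly[k].min().round(1),ly[k].max().round(1),end=" | ")
```

```text
1 1 426 [30.6 62.2] [12.3 38.5]
1 -1 436 [30.5 62.2] [-36.9 -10.7]
-1 1 300 [-64.9 -33.6] [12.2 38.6]
-1 -1 296 [-64.7 -34.4] [-36.8 -10.2]
edge 1 [-8.46811110e-03  3.93432437e+01]
edge -1 [-1.72383892e-02 -3.89934960e+01]
x ext -65.28392852011048 65.33546976068868
scene 128 (array([490.9,  46.5]), array([129.5,  75.3]), -19.8)
side 157 (array([491.9,  45.5]), array([128.7,  76.9]), -20.2)
block rect in hand
0.31007252395847873 0.2907905497087271
[0.39574019 0.08143525 0.30616112] (22565, 2)
yaw -19.79076458268792 tool x ext -34.91160540806072 55.18995530564333 y -29.004691673911115 29.35356275001657
-30 -28.6 29.0 | -18 -28.3 28.9 | -6 -28.5 28.9 | 6 -28.7 29.0 | 18 -28.7 29.1 | 30 -28.6 28.9 | 42 -28.9 29.0 | 54 -29.0 28.5 |
```

```bash
python3 -c "
from h import *; go(490.8,46.4,150,-20.1)"
```

```text
dp [0.1012 0.0008 0.1562] dr [ 0.     -0.0008  0.0054] rows>= 3.0 t 5.05 F [-0.3 -0.1 -1.3] w 0.672 gf 45.6 p [395.7  81.4 306.2]
```

```bash
python3 -m creep '{"dr":[[0,0,0.002],[0,0,0.0054],[0,0,0.0054],[0,0,0.0054],[0,0,0.0054]],"dp":[[0.04,0,0.02],[0.08,0.0008,0.06],[0.1012,0.0008,0.11],[0.1012,0.0008,0.1562],[0.1012,0.0008,0.1562]],"hand":[0.5,0.5,0.5,0.5,0.5]}'
python3 -m creep '{"dr":[[0,0,0]],"dp":[[0,0,0]],"hand":[0.5]}'
python3 -c "
from h import *; go(490.8,46.4,105,-20.1)"
```

```text
clock: 5.68
ee_pos: [0.4876, 0.0468, 0.146]
orientation: [0.0, 0.985, -0.175, -0.005]
ft_force: [0.1, 0.4, -1.8]
width: 0.669
gripper_force: 45.4
clock: 5.8
ee_pos: [0.4908, 0.0469, 0.1505]
orientation: [-0.0, 0.985, -0.174, 0.0]
ft_force: [0.6, 0.3, -2.1]
width: 0.671
gripper_force: 45.4
dp [0.0002 0.0005 0.0455] dr [-0.0002 -0.0008  0.0009] rows>= 1.0 t 5.8 F [ 0.6  0.3 -2.1] w 0.671 gf 45.4 p [490.8  46.9 150.5]
```

```bash
python3 -m creep '{"dr":[[0,0,0],[0,0,0],[0,0,0],[0,0,0],[0,0,0]],"dp":[[0,0.0005,0.01],[0,0.0005,0.022],[0,0.0005,0.034],[0,0.0005,0.045],[0,0.0005,0.045]],"hand":[0.5,0.5,0.5,0.5,0.5]}'
python3 -m creep '{"dr":[[0,0,0],[0,0,0],[0,0,0],[0,0,0],[0,0,0]],"dp":[[0,0,0.01],[0,0,0.02],[0,0,0.03],[0,0,0.037],[0,0,0.037]],"hand":[0.5,0.5,0.5,0.5,0.5]}'
python3 -c "
from h import *; go(490.8,46.4,60,-20.1)"
```

```text
clock: 6.42
ee_pos: [0.489, 0.0469, 0.104]
orientation: [0.0, 0.985, -0.174, -0.001]
ft_force: [-0.3, 0.0, -1.4]
width: 0.671
gripper_force: 45.5
clock: 7.05
ee_pos: [0.4893, 0.0469, 0.0674]
orientation: [0.0, 0.985, -0.174, -0.001]
ft_force: [-0.3, 0.0, -2.1]
width: 0.67
gripper_force: 45.5
dp [ 0.0016 -0.0001  0.0074] dr [0.0003 0.0014 0.0012] rows>= 1.0 t 7.05 F [-0.3  0.  -2.1] w 0.67 gf 45.5 p [489.3  46.9  67.4]
```

```bash
python3 -m creep '{"dr":[[0,0,0],[0,0,0],[0,0,0],[0,0,0]],"dp":[[0,0,0.003],[0,0,0.006],[0,0,0.008],[0,0,0.008]],"hand":[0.5,0.5,0.5,0.5]}'
python3 -m creep '{"dr":[[0,0,0],[0,0,0]],"dp":[[0,0,0.002],[0,0,0.002]],"hand":[0.5,0.5]}'
```

```text
clock: 7.55
ee_pos: [0.4897, 0.0468, 0.0602]
orientation: [-0.0, 0.985, -0.174, 0.0]
ft_force: [-0.2, 0.4, -2.3]
width: 0.671
gripper_force: 45.5
clock: 7.8
ee_pos: [0.4898, 0.0469, 0.06]
orientation: [-0.0, 0.985, -0.174, 0.001]
ft_force: [-3.5, -0.3, 14.9]
width: 0.671
gripper_force: 47.6
```

```bash
python3 -m creep '{"dr":[[0,0,0],[0,0,0],[0,0,0],[0,0,0],[0,0,0]],"dp":[[0,0,-0.001],[0,0,-0.001],[0,0,-0.001],[0,0,-0.001],[0,0,-0.001]],"hand":[0.4,0.2,0,0,0]}'
python3 -m creep '{"dr":[[0,0,0],[0,0,0],[0,0,0],[0,0,0],[0,0,0]],"dp":[[0,0,-0.02],[0,0,-0.06],[0,0,-0.12],[0,0,-0.17],[0,0,-0.17]],"hand":[0,0,0,0,0]}'
python3 - <<'E'
from h import *; from plant import get_image
go(449,319,200,154)
d=get_image("wrist"); cv2.imwrite("pics/w4.png",cv2.cvtColor(d["image"],cv2.COLOR_RGB2BGR)); np.savez("w4.npz",**d)
H=hsv(d);P=cloud(d);V,U=np.mgrid[:384,:512];C=np.array([.4915,.0461])
k=(H[...,1]<50)&(H[...,2]>110)&(np.abs(P[...,2]-.062)<.006)&(np.hypot(P[...,0]-C[0],P[...,1]-C[1])<.075)
print("block seated z",np.percentile(P[k][:,2],[5,50,95]),rect(P[k][:,:2]))
E
```

```text
clock: 8.43
ee_pos: [0.4897, 0.0468, 0.0589]
orientation: [0.0, 0.985, -0.174, -0.0]
ft_force: [0.8, 0.7, 0.3]
width: 1.001
gripper_force: 0.0
clock: 9.05
ee_pos: [0.4921, 0.0467, 0.2329]
orientation: [-0.0, 0.985, -0.174, 0.005]
ft_force: [0.0, 0.2, 0.4]
width: 1.001
gripper_force: 0.0
dp [-0.1341 -0.2411  0.0322] dr [ 0.0142 -0.0039 -3.0371] rows>= 5.0 t 9.05 F [0.  0.2 0.4] w 1.001 gf 0.0 p [492.1  46.7 232.9]
block seated z [0.06213027 0.06354556 0.06478743] (array([492.3,  45.9]), array([118.8,  67.8]), -20.1)
```

View pics/w4.png

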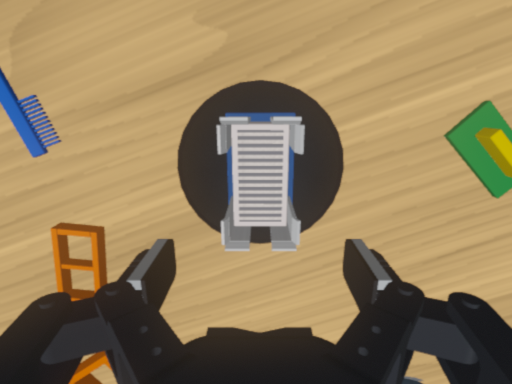

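The wrist picture shows the block seated flat between the four guides (u 232–289, v 124–228) with its top at about 62–63 mm. Next is the spacer.

```bash
python3 -m creep '{"dr":[[0,0,0.02],[0,0,0.04],[0,0,0.06],[0,0,0.08],[0,0,0.1]],"dp":[[-0.027,-0.048,0],[-0.054,-0.096,0],[-0.081,-0.144,0],[-0.108,-0.192,0],[-0.134,-0.24,0]],"hand":[0,0,0,0,0]}'
python3 -m creep '{"dr":[[0,0,0],[0,0,0]],"dp":[[0,0,0],[0,0,0]],"hand":[0,0]}'
python3 - <<'E'
from h import *; from plant import get_image
d=get_image("wrist"); cv2.imwrite("pics/w5.png",cv2.cvtColor(d["image"],cv2.COLOR_RGB2BGR)); np.savez("w5.npz",**d)
zt,r=top(d,(5,120,60),(18,255,255),(100,400,60,260),.012,.004);print(zt,r)
go(r[0][0],r[0][1],28,r[2])
for n,roi in(("scene",(325,352,145,178)),("side",(188,232,252,308))):
    e=dict(np.load(n+"0.npz"));print(n,top(e,(5,120,60),(18,255,255),roi,.012,.006))
E
```

```text
clock: 9.72
ee_pos: [0.4444, 0.3194, 0.2269]
orientation: [0.001, 0.975, -0.223, -0.002]
ft_force: [1.4, 0.7, 0.3]
width: 1.0
gripper_force: 0.0
clock: 9.98
ee_pos: [0.4449, 0.3176, 0.2274]
orientation: [0.001, 0.975, -0.222, -0.001]
ft_force: [0.7, 0.6, -0.1]
width: 1.002
gripper_force: 0.0
21.2 (array([449.1, 319.4]), array([110.6,  59. ]), -26.1)
dp [ 0.0028 -0.0043  0.1997] dr [0.0028 0.0018 0.0055] rows>= 4.0 t 10.03 F [ 0.  -1.3  0.1] w 0.998 gf 0.0 p [445.3 317.1 227.7]
scene (np.float64(19.6), (array([451.5, 316.2]), array([125.7,  59.5]), -25.3))
side (np.float64(20.9), (array([447.8, 319.3]), array([117.6,  60.8]), -26.1))
```

View pics/w5.png

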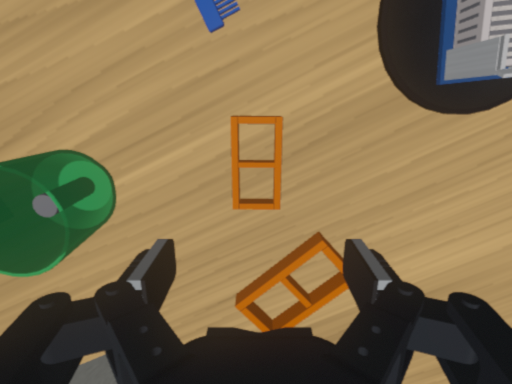

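The wrist picture shows the right frame (110 x 59, top at 21 mm) at u 232–282, v 116–209. The larger frame below it is well clear. I'll grasp now.

```bash
python3 -m creep '{"dr":[[0,0,0.005],[0,0,0.005],[0,0,0.005],[0,0,0.005],[0,0,0.005]],"dp":[[0.003,-0.0035,0.05],[0.003,-0.0035,0.1],[0.003,-0.0035,0.15],[0.003,-0.0035,0.185],[0.003,-0.0035,0.199]],"hand":[0,0,0,0,0]}' 25
python3 -m creep '{"dr":[[0,0,0],[0,0,0],[0,0,0],[0,0,0],[0,0,0]],"dp":[[0,0,0],[0,0,0],[0,0,0],[0,0,0],[0,0,0]],"hand":[0,0.2,0.5,0.5,0.5]}' 25
python3 -c "
from h import *; go(449.1,319.4,28,-26.1)"
```

```text
clock: 10.65
ee_pos: [0.4494, 0.3179, 0.0279]
orientation: [0.001, 0.974, -0.227, -0.002]
ft_force: [0.2, -0.5, 0.1]
width: 0.998
gripper_force: 0.0
clock: 11.28
ee_pos: [0.4511, 0.3204, 0.0318]
orientation: [-0.001, 0.974, -0.225, 0.001]
ft_force: [-0.4, -1.7, 6.8]
width: 0.672
gripper_force: 27.6
dp [-0.0014  0.0018  0.0038] dr [-0.0021 -0.0021  0.0012] rows>= 1.0 t 11.28 F [-0.4 -1.7  6.8] w 0.672 gf 27.6 p [451.1 320.4  31.8]
```

```bash
python3 -m creep '{"dr":[[0,0,0],[0,0,0],[0,0,0],[0,0,0],[0,0,0]],"dp":[[0,0,-0.015],[0,0,-0.045],[0,0,-0.09],[0,0,-0.14],[0,0,-0.18]],"hand":[0.5,0.5,0.5,0.5,0.5]}'
python3 -m creep '{"dr":[[0,0,-0.02],[0,0,-0.04],[0,0,-0.06],[0,0,-0.08],[0,0,-0.1]],"dp":[[0.018,0.03,0],[0.05,0.075,0],[0.085,0.125,0],[0.12,0.175,0],[0.145,0.21,0]],"hand":[0.5,0.5,0.5,0.5,0.5]}'
python3 -m creep '{"dr":[[0,0,0],[0,0,0],[0,0,0]],"dp":[[0.01,0.01,0],[0.01,0.018,0],[0.01,0.018,0]],"hand":[0.5,0.5,0.5]}'
python3 - <<'E'
from h import *; from plant import get_image,sense
s=sense();p=s["ee_pos"]
d=get_image("wrist"); cv2.imwrite("pics/w6.png",cv2.cvtColor(d["image"],cv2.COLOR_RGB2BGR)); np.savez("w6.npz",**d)
H=hsv(d);P=cloud(d)
k=(cv2.inRange(H,(5,120,60),(18,255,255))>0)&(P[...,2]>.1)&(d["z_map"]>0)
zt=np.percentile(P[k][:,2],80);k&=abs(P[...,2]-zt)<.003;q=P[k][:,:2];r=rect(q)
yw=2*np.arctan2(s["orientation"][2],s["orientation"][1]);X=np.array([np.cos(yw),np.sin(yw)]);Y=np.array([-X[1],X[0]]);l=(q-p[:2])*1000
print("top",zt-p[2],r,"yaw",np.degrees(yw),"x",(l@X).min(),(l@X).max(),"y",(l@Y).min(),(l@Y).max())
go(492,46,150,-20.1)
E
```

```text
clock: 11.9
ee_pos: [0.4502, 0.3203, 0.2131]
orientation: [-0.001, 0.974, -0.225, 0.001]
ft_force: [0.6, 0.5, -1.0]
width: 0.671
gripper_force: 27.1
clock: 12.52
ee_pos: [0.4883, 0.0656, 0.2111]
orientation: [-0.0, 0.984, -0.177, 0.001]
ft_force: [0.6, -0.3, -0.7]
width: 0.667
gripper_force: 27.1
clock: 12.9
ee_pos: [0.4906, 0.0482, 0.2102]
orientation: [-0.0, 0.984, -0.176, -0.0]
ft_force: [0.6, 0.6, -0.3]
width: 0.67
gripper_force: 27.1
top -0.01048324832565134 (array([492.1,  47.7]), array([103.2,  59.3]), -20.2) yaw -20.28873021095563 x -49.95738008857075 53.25341113918974 y -29.522672683493514 29.786248632852082
dp [0.0022 0.0019 0.0601] dr [-0.0002  0.0009 -0.0027] rows>= 1.0 t 12.95 F [-0.3  0.   0.1] w 0.671 gf 27.1 p [490.7  48.5 210.2]
```

View pics/w6.png

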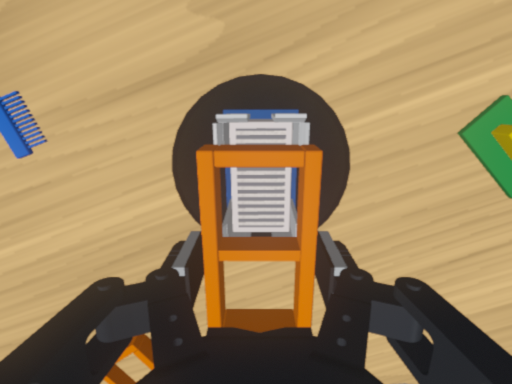

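The wrist picture shows the frame held square (u 198–321), its front edge about 53 mm ahead of the TCP, with the seated block visible through it.

```bash
python3 -m creep '{"dr":[[0,0,-0.003],[0,0,-0.003],[0,0,-0.003],[0,0,-0.003],[0,0,-0.003]],"dp":[[0.002,0.001,0.02],[0.0038,0.002,0.045],[0.0038,0.002,0.065],[0.0038,0.002,0.065],[0.0038,0.002,0.065]],"hand":[0.5,0.5,0.5,0.5,0.5]}'
python3 -c "
from h import *; go(493.4,45.5,115,-20.1)"
```

```text
clock: 13.58
ee_pos: [0.4945, 0.0449, 0.1456]
orientation: [-0.0, 0.985, -0.174, 0.0]
ft_force: [0.4, -0.1, -1.3]
width: 0.675
gripper_force: 27.1
dp [-0.0013 -0.0001  0.0306] dr [-0.0002 -0.0007  0.0005] rows>= 1.0 t 13.57 F [ 0.4 -0.1 -1.3] w 0.675 gf 27.1 p [494.5  44.9 145.6]
```

```bash
python3 -m creep '{"dr":[[0,0,0],[0,0,0],[0,0,0],[0,0,0],[0,0,0]],"dp":[[-0.001,0,0.008],[-0.001,0,0.018],[-0.001,0,0.028],[-0.001,0,0.034],[-0.001,0,0.034]],"hand":[0.5,0.5,0.5,0.5,0.5]}'
python3 -m creep '{"dr":[[0,0,0],[0,0,0],[0,0,0],[0,0,0]],"dp":[[0,0,0.005],[0,0,0.01],[0,0,0.014],[0,0,0.014]],"hand":[0.5,0.5,0.5,0.5]}'
python3 -c "
from h import *; go(493.4,45.5,95,-20.1)"
```

```text
clock: 14.2
ee_pos: [0.4929, 0.0445, 0.1104]
orientation: [0.0, 0.985, -0.175, -0.001]
ft_force: [-0.1, -0.1, -0.1]
width: 0.67
gripper_force: 27.1
clock: 14.7
ee_pos: [0.4931, 0.0446, 0.0968]
orientation: [0.0, 0.985, -0.175, -0.0]
ft_force: [-0.5, 0.1, -1.0]
width: 0.667
gripper_force: 27.1
dp [-0.     -0.001   0.0018] dr [ 0.0002  0.0008 -0.0008] rows>= 1.0 t 14.7 F [-0.5  0.1 -1. ] w 0.667 gf 27.1 p [493.1  44.6  96.8]
```

```bash
python3 -m creep '{"dr":[[0,0,0],[0,0,0],[0,0,0]],"dp":[[0,-0.001,0.0015],[0,-0.001,0.003],[0,-0.001,0.003]],"hand":[0.5,0.5,0.5]}'
python3 -m creep '{"dr":[[0,0,0],[0,0,0]],"dp":[[0,0,0.0015],[0,0,0.0015]],"hand":[0.5,0.5]}'
```

```text
clock: 15.08
ee_pos: [0.4936, 0.0455, 0.0941]
orientation: [0.0, 0.985, -0.175, -0.0]
ft_force: [0.8, -0.0, -0.1]
width: 0.669
gripper_force: 27.1
clock: 15.32
ee_pos: [0.4937, 0.0455, 0.0938]
orientation: [-0.0, 0.985, -0.175, 0.0]
ft_force: [-2.8, -0.9, 9.6]
width: 0.665
gripper_force: 28.2
```

```bash
python3 -m creep '{"dr":[[0,0,0],[0,0,0],[0,0,0],[0,0,0],[0,0,0]],"dp":[[0,0,-0.0005],[0,0,-0.0005],[0,0,-0.0005],[0,0,-0.0005],[0,0,-0.0005]],"hand":[0.4,0.2,0,0,0]}'
python3 -m creep '{"dr":[[0,0,0],[0,0,0],[0,0,0],[0,0,0],[0,0,0]],"dp":[[0,0,-0.02],[0,0,-0.06],[0,0,-0.11],[0,0,-0.14],[0,0,-0.14]],"hand":[0,0,0,0,0]}'
python3 - <<'E'
from h import *; from plant import get_image
go(417,-220,210,24)
d=get_image("wrist"); cv2.imwrite("pics/w7.png",cv2.cvtColor(d["image"],cv2.COLOR_RGB2BGR)); np.savez("w7.npz",**d)
H=hsv(d);P=cloud(d)
k=(cv2.inRange(H,(5,120,60),(18,255,255))>0)&(P[...,2]>.07)&(P[...,2]<.1)&(abs(P[...,0]-.492)<.08)&(abs(P[...,1]-.046)<.08)
zt=np.median(P[k][:,2]);print("spacer top",zt,rect(P[k&(abs(P[...,2]-zt)<.004)][:,:2]))
q=P[k]; A=np.c_[q[:,:2]-q[:,:2].mean(0),np.ones(len(q))]; print(np.linalg.lstsq(A,q[:,2],rcond=None)[0])
E
```

```text
clock: 15.95
ee_pos: [0.4936, 0.0455, 0.0929]
orientation: [0.0, 0.985, -0.175, -0.0]
ft_force: [0.6, 0.5, 0.2]
width: 1.002
gripper_force: 0.0
clock: 16.58
ee_pos: [0.4951, 0.0453, 0.2354]
orientation: [-0.0, 0.985, -0.175, 0.003]
ft_force: [0.1, -0.5, 0.1]
width: 0.998
gripper_force: 0.0
dp [0.0179 0.276  0.0251] dr [ 0.001  -0.0061 -0.7703] rows>= 5.0 t 16.57 F [ 0.1 -0.5  0.1] w 0.998 gf 0.0 p [495.1  45.3 235.4]
spacer top 0.0828749215625058 (array([492.3,  46.4]), array([109.6,  57.8]), -20.3)
[ 0.01327773 -0.01057922  0.08197758]
```

View pics/w7.png

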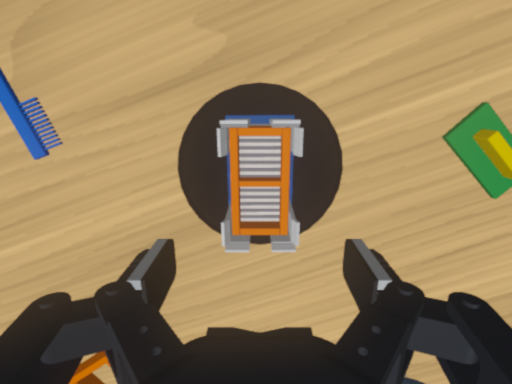

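The wrist picture shows the spacer seated square on the block between the guides (u 230–291, v 127–235), top at 82 mm. Next is the cover.

```bash
python3 -m creep '{"dr":[[0,0,-0.15],[0,0,-0.31],[0,0,-0.46],[0,0,-0.62],[0,0,-0.77]],"dp":[[0.004,0.055,0],[0.008,0.11,0],[0.011,0.165,0],[0.015,0.22,0],[0.018,0.274,0]],"hand":[0,0,0,0,0]}'
python3 -m creep '{"dr":[[0,0,0],[0,0,0]],"dp":[[0,0,0],[0,0,0]],"hand":[0,0]}'
python3 - <<'E'
from h import *; from plant import get_image
d=get_image("wrist"); np.savez("w8.npz",**d)
print("plate",top(d,(38,80,20),(85,255,255),(120,400,40,270),.004,.004))
zt,r=top(d,(20,120,60),(36,255,255),(120,400,40,270),.028,.004);print("rib",zt,r)
go(r[0][0],r[0][1],38,r[2])
e=dict(np.load("scene0.npz"));print("scene",top(e,(20,120,60),(36,255,255),(145,180,165,205),.028,.006))
E
```

```text
clock: 17.25
ee_pos: [0.4147, -0.2189, 0.2314]
orientation: [-0.001, 0.978, 0.21, -0.001]
ft_force: [0.9, -1.0, -0.1]
width: 1.005
gripper_force: 0.0
clock: 17.5
ee_pos: [0.4152, -0.2171, 0.2317]
orientation: [-0.002, 0.978, 0.207, -0.001]
ft_force: [0.7, 0.2, 0.3]
width: 0.997
gripper_force: 0.0
plate (np.float64(11.2), (array([ 414.1, -222.3]), array([109.2,  58. ]), 24.4))
rib 37.1 (array([ 413.6, -222. ]), array([70.6, 14.3]), 24.4)
dp [-0.0038  0.0048  0.1939] dr [-0.0033  0.0011 -0.0078] rows>= 4.0 t 17.55 F [ 0.1  1.2 -0.2] w 0.997 gf 0.0 p [ 415.5 -216.6  231.9]
scene (np.float64(35.4), (array([ 417.3, -221.5]), array([80.1, 19.5]), 24.7))
```

```bash
python3 -m creep '{"dr":[[0,0,-0.008],[0,0,-0.008],[0,0,-0.008],[0,0,-0.008],[0,0,-0.008]],"dp":[[-0.0038,0.0045,0.05],[-0.0038,0.0045,0.1],[-0.0038,0.0045,0.15],[-0.0038,0.0045,0.18],[-0.0038,0.0045,0.192]],"hand":[0,0,0,0,0.2]}' 40
python3 -m creep '{"dr":[[0,0,0],[0,0,0],[0,0,0],[0,0,0],[0,0,0]],"dp":[[0,0,0],[0,0,0],[0,0,0],[0,0,0],[0,0,0]],"hand":[0.4,0.6,0.9,0.9,0.9]}' 40
python3 -m creep '{"dr":[[0,0,0],[0,0,0]],"dp":[[0,0,0],[0,0,0]],"hand":[0.95,0.95]}' 40
python3 -c "
from h import *; go(413.8,-222.1,39,24.4)"
```

```text
clock: 18.18
ee_pos: [0.4141, -0.2213, 0.0394]
orientation: [-0.002, 0.977, 0.213, -0.001]
ft_force: [0.1, -0.3, 0.4]
width: 0.813
gripper_force: 0.0
clock: 18.8
ee_pos: [0.4151, -0.224, 0.0424]
orientation: [0.001, 0.977, 0.211, 0.001]
ft_force: [1.3, 1.7, 7.2]
width: 0.155
gripper_force: 40.0
clock: 19.05
ee_pos: [0.4151, -0.224, 0.0424]
orientation: [0.001, 0.977, 0.211, 0.001]
ft_force: [0.4, 0.1, 7.4]
width: 0.15
gripper_force: 40.1
dp [-0.0004 -0.0022  0.0034] dr [ 0.0021 -0.0011  0.0003] rows>= 1.0 t 19.05 F [0.4 0.1 7.4] w 0.15 gf 40.1 p [ 415.1 -224.    42.4]
```

```bash
python3 -m creep '{"dr":[[0,0,0],[0,0,0],[0,0,0],[0,0,0],[0,0,0]],"dp":[[0,0,-0.015],[0,0,-0.045],[0,0,-0.09],[0,0,-0.14],[0,0,-0.18]],"hand":[0.95,0.95,0.95,0.95,0.95]}'
python3 -m creep '{"dr":[[0,0,0.1],[0,0,0.23],[0,0,0.38],[0,0,0.53],[0,0,0.68]],"dp":[[0.02,-0.024,0],[0.052,-0.062,0],[0.09,-0.105,0],[0.128,-0.15,0],[0.16,-0.188,0]],"hand":[0.95,0.95,0.95,0.95,0.95]}'
python3 -m creep '{"dr":[[0,0,0.07],[0,0,0.1],[0,0,0.1],[0,0,0.1]],"dp":[[0,-0.02,0],[0,-0.034,0],[0,-0.034,0],[0,-0.034,0]],"hand":[0.95,0.95,0.95,0.95]}'
python3 - <<'E'
from h import *; from plant import get_image,sense
s=sense();p=s["ee_pos"]
d=get_image("wrist"); cv2.imwrite("pics/w9.png",cv2.cvtColor(d["image"],cv2.COLOR_RGB2BGR)); np.savez("w9.npz",**d)
H=hsv(d);P=cloud(d)
yw=2*np.arctan2(s["orientation"][2],s["orientation"][1]);X=np.array([np.cos(yw),np.sin(yw)]);Y=np.array([-X[1],X[0]])
k=(cv2.inRange(H,(38,80,20),(85,255,255))>0)&(P[...,2]>.1)&(d["z_map"]>0)
zt=np.median(P[k][:,2]);k&=abs(P[...,2]-zt)<.004;q=P[k];l=(q[:,:2]-p[:2])*1000;x=l@X;y=l@Y
print("plate top-tcp",zt-p[2],"yaw",np.degrees(yw),"x",x.min(),x.max(),"n",len(q))
for x0 in range(0,54,9):
    m=(x>x0)&(x<x0+6)
    if m.any(): print(x0,y[m].min().round(1),y[m].max().round(1),(np.median(q[m,2])-p[2]).round(4))
go(492.3,46.2,170,-20.2)
E
```

```text
clock: 19.68
ee_pos: [0.4143, -0.2236, 0.2239]
orientation: [0.001, 0.977, 0.212, 0.001]
ft_force: [0.4, 0.4, -1.7]
width: 0.154
gripper_force: 39.2
clock: 20.3
ee_pos: [0.4823, 0.0156, 0.222]
orientation: [0.0, 0.992, -0.129, 0.0]
ft_force: [1.2, -0.1, -1.1]
width: 0.151
gripper_force: 39.2
clock: 20.8
ee_pos: [0.4906, 0.0462, 0.2215]
orientation: [0.0, 0.984, -0.176, 0.0]
ft_force: [0.3, 1.2, -1.2]
width: 0.156
gripper_force: 39.3
plate top-tcp -0.031264144547258954 yaw -20.248017954741417 x -56.13793928718549 53.801419367559454 n 8550
0 -28.3 28.7 -0.0312
9 -28.4 29.1 -0.0312
18 -28.7 29.5 -0.0313
27 -28.6 29.4 -0.0312
36 -28.6 29.3 -0.0313
45 -28.7 29.4 -0.0312
dp [ 0.0014 -0.0008  0.0514] dr [ 0.0002 -0.0001 -0.0014] rows>= 1.0 t 20.85 F [-0.2  0.7 -0.6] w 0.154 gf 39.3 p [490.7  46.  221.4]
```

View pics/w9.png

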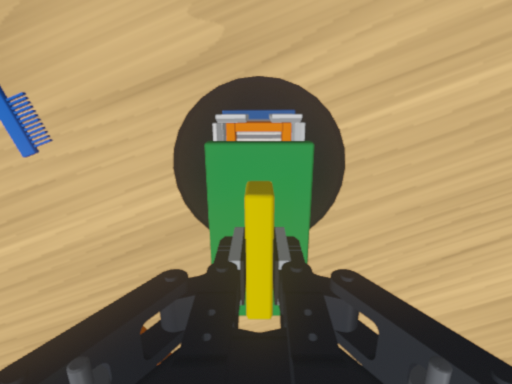

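The wrist picture shows the cover held level and square by its rib (plate u 205–313, rib u 246–273), with the spacer and guides visible just beyond it.

```bash
python3 -m creep '{"dr":[[0,0,0],[0,0,0],[0,0,0],[0,0,0],[0,0,0]],"dp":[[0.001,0,0.02],[0.0023,0,0.05],[0.0023,0,0.071],[0.0023,0,0.071],[0.0023,0,0.071]],"hand":[0.95,0.95,0.95,0.95,0.95]}'
python3 -c "
from h import *; go(493,45.7,134,-20.2)"
```

```text
clock: 21.48
ee_pos: [0.4936, 0.0453, 0.1508]
orientation: [-0.0, 0.984, -0.176, 0.001]
ft_force: [-0.0, 0.1, -0.0]
width: 0.154
gripper_force: 39.3
dp [-0.0008 -0.0001  0.0167] dr [-0.0002 -0.0011 -0.0018] rows>= 1.0 t 21.48 F [-0.   0.1 -0. ] w 0.154 gf 39.3 p [493.6  45.3 150.8]
```

```bash
python3 -m creep '{"dr":[[0,0,0],[0,0,0],[0,0,0],[0,0,0],[0,0,0]],"dp":[[-0.0005,0,0.006],[-0.0005,0,0.012],[-0.0005,0,0.018],[-0.0005,0,0.023],[-0.0005,0,0.023]],"hand":[0.95,0.95,0.95,0.95,0.95]}'
python3 -m creep '{"dr":[[0,0,0],[0,0,0],[0,0,0]],"dp":[[0,0,0.001],[0,0,0.002],[0,0,0.002]],"hand":[0.95,0.95,0.95]}'
python3 -c "
from h import *; go(493,45.7,124.4,-20.2)"
```

```text
clock: 22.1
ee_pos: [0.4924, 0.0461, 0.1266]
orientation: [0.0, 0.984, -0.176, -0.001]
ft_force: [-0.1, -0.1, -0.6]
width: 0.155
gripper_force: 39.3
clock: 22.48
ee_pos: [0.4927, 0.046, 0.1251]
orientation: [-0.0, 0.984, -0.176, 0.0]
ft_force: [0.5, -1.2, -1.9]
width: 0.149
gripper_force: 39.3
dp [0.0004 0.0002 0.0007] dr [-0.     -0.0001 -0.001 ] rows>= 1.0 t 22.48 F [ 0.5 -1.2 -1.9] w 0.149 gf 39.3 p [492.7  46.  125.1]
```

```bash
python3 -m creep '{"dr":[[0,0,0],[0,0,0],[0,0,0]],"dp":[[0,0,0.001],[0,0,0.0015],[0,0,0.0015]],"hand":[0.95,0.95,0.95]}'
```

```text
clock: 22.85
ee_pos: [0.4928, 0.046, 0.1244]
orientation: [-0.0, 0.984, -0.176, 0.0]
ft_force: [-1.0, -0.1, 5.6]
width: 0.159
gripper_force: 40.2
```

```bash
python3 -m creep '{"dr":[[0,0,0],[0,0,0],[0,0,0],[0,0,0],[0,0,0]],"dp":[[0,0,-0.0005],[0,0,-0.0005],[0,0,-0.0005],[0,0,-0.0005],[0,0,-0.0005]],"hand":[0.75,0.6,0.45,0.45,0.45]}'
python3 -m creep '{"dr":[[0,0,0],[0,0,0],[0,0,0],[0,0,0],[0,0,0]],"dp":[[0,0,-0.015],[0,0,-0.05],[0,0,-0.1],[0,0,-0.12],[0,0,-0.12]],"hand":[0.45,0.45,0.2,0,0]}'
python3 - <<'E'
from h import *; from plant import get_image,sense
d=get_image("wrist")
H=hsv(d);P=cloud(d);N=(abs(P[...,0]-.492)<.08)&(abs(P[...,1]-.046)<.08)
k=(cv2.inRange(H,(38,80,20),(85,255,255))>0)&N&(P[...,2]>.07)&(P[...,2]<.12)
zt=np.median(P[k][:,2]);print("plate top",zt,rect(P[k&(abs(P[...,2]-zt)<.004)][:,:2]))
q=P[k&(abs(P[...,2]-zt)<.004)]; A=np.c_[q[:,:2]-q[:,:2].mean(0),np.ones(len(q))]; print("tilt",np.linalg.lstsq(A,q[:,2],rcond=None)[0])
k=(cv2.inRange(H,(20,120,60),(36,255,255))>0)&N&(P[...,2]>.1);zt=np.percentile(P[k][:,2],60);print("rib",zt,rect(P[k&(abs(P[...,2]-zt)<.004)][:,:2]))
a=d["image"];b=get_image("scene")["image"];b2=get_image("side")["image"]
im=np.hstack([cv2.resize(a,(400,300)),cv2.resize(b[130:230,190:323],(400,300))]);im2=np.hstack([cv2.resize(b2[140:260,200:360],(400,300)),cv2.resize(b,(400,300))])
cv2.imwrite("pics/fin.png",cv2.cvtColor(np.vstack([im,im2]),cv2.COLOR_RGB2BGR))
E
```

```text
clock: 23.48
ee_pos: [0.4927, 0.046, 0.124]
orientation: [0.0, 0.984, -0.176, -0.0]
ft_force: [-0.0, 0.2, 0.1]
width: 0.549
gripper_force: 0.0
clock: 24.1
ee_pos: [0.4938, 0.0459, 0.2466]
orientation: [-0.0, 0.984, -0.176, 0.003]
ft_force: [0.1, -0.3, 0.2]
width: 1.002
gripper_force: 0.0
plate top 0.09315604546398659 (array([491.9,  46.7]), array([109.7,  57.4]), -20.3)
tilt [-7.75332780e-05  6.88661001e-04  9.31574951e-02]
rib 0.11922441202874935 (array([492.2,  46.7]), array([69. , 13.1]), -20.5)
```

View pics/fin.png

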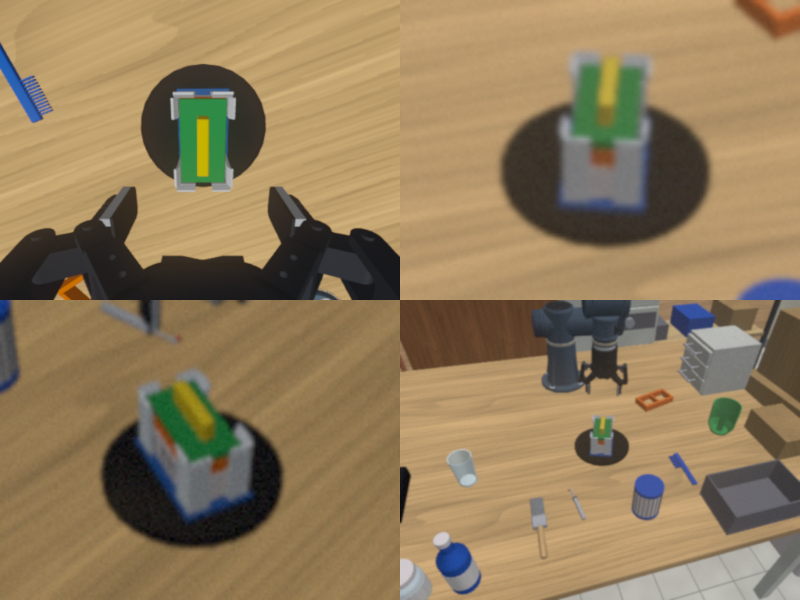

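The final views show the block, spacer and cover stacked flat and square in the cradle, rib up (plate top at about 92 mm, no measurable tilt). The gripper is clear and the other things are where they were.

```bash
python3 -c "
from plant import hand_in; print(hand_in())"
```

```text
the job is handed in; nothing more can be done
None
```

The cassette is assembled in the cradle (filter block, spacer, then cover with its rib up) and the job was handed in at about 24 s; the last check showed it flat and square, with the gripper clear.

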